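Seat the bat on the wheel-head pins

TASK

The square throwing bat has been laid crooked on the potter's wheel, riding up on the two bat pins. Work it round until both pins find its holes, then press it fully home so that it lies flush on the wheel head; no hammering, and leave the bowl, jar and slat beside the wheel where they are.

Things in the scene. Friction and masses are not known exactly. Their poses are not given: they have to be found in the camera images.
- wheel: Tabletop electric potter's wheel, fixed to the bench: grey housing 340 (x) x 420 (y) mm, its flat deck 105 mm above the bench. Origin: on the bench under the wheel axis, z up.
- wheel_head: Aluminium wheel head, a disc 160 mm across and 12 mm thick on a shaft, its top 35 mm above the deck (140 mm above the bench). Origin: centre of its top face, z up. Two upright steel bat pins, 10 mm thick, 10 mm high with 1.5 mm chamfered tips, stand on its x axis at x = +45 and -45 mm. It turns about z, but stiffly (about 0.8 N m).
- pin_a (a point): Tip of the pin at x = +45 mm of the head, 10 mm above its top face. A rubber O-ring round each pin's foot makes the fit snug: with both pins in its holes the bat stops about 6 mm above the head, and takes about 10 N (firmly, up to 15 N) pressed down over each pin to slip home past the rings.
- pin_b (a point): Tip of the other pin, at x = -45 mm of the head, made the same. Pushed while it rides on the tips, the bat drags with 2 to 4 N and creeps a little towards its low edge; once the pins are in the holes it stops dead. Moved over 35 mm off centre along the pin line, its edge drops inside a pin and catches there.
- bat: Square wooden board 170 x 170 x 16 mm, about 0.4 kg, two through holes 13 mm across on its x axis at x = +45 and -45 mm; either hole fits either pin. Origin: centre of its underside, z up; seated, it meets the head's origin. It starts tipped on the pin tips, one edge down on the head, up to 40 mm off centre and turned 8 to 35 degrees counter-clockwise (from above) from the pin line.
- bowl: Bystander: terracotta bowl 124 mm across, 60 mm high, on the bench. Origin: centre of its foot.
- jar: Bystander: white jar 80 mm across, 100 mm high, on the bench. Origin: centre of its foot.
- slat: Bystander: wooden slat 200 x 30 x 12 mm lying on the bench along its x axis. Origin: centre of its underside.
Not all that is in view belongs to the job. Several things have the shape of the bat; the one meant has the colours described above.

How it is judged:
By the outcome, as a careful person would: the job done as asked, in the order asked, and still so for the second after the job is handed in, with the robot touching nothing.
It also fails if it takes over 64 s, if anything falls off the work surface, if the arm or the gripper's body presses on something with over 40 N, if the wrist force passes 120 N, or if a joint passes its speed limit or range.

ROBOT

A 6-joint arm with a two-finger parallel gripper is mounted at the origin on the work surface. World frame = base frame: x ahead of the robot, y to its left, z up, the work surface at z = 0. Lengths are in m, angles in degrees, forces in N, time in s.
With the tool pointing down it reaches from about 0.35 to 0.975 m from the base axis. Payload 4.9 kg.
Tool frame: the origin (TCP) lies on the centre line of the jaws, within the pads' length; the fingertips stand 22 mm ahead of it and the grasp point (between the pads) lies 3 mm ahead of it (arm.tip_extent is the distance from the TCP to the fingertips, in m); z points along the fingers, y is the line along which they close (so a half turn about z gives the same grasp; the last joint's range is limited). The gripper opens to 85 mm and grips with 20 to 120 N. Pads are 22 mm wide; open, the fingers measure 114 mm over their backs; the gripper's body (76 mm by 85 mm) begins 54 mm behind the grasp point. The pads swing forward as they close: fully open they stand 13 mm farther back than shut.
Start: joints at [63.14, 3.019, 92.412, -0, 84.569, -6.818], TCP at [0.214, 0.587, 0.253] pointing down, gripper open.
Joint ranges: [-172.51, 172.51], [-57.92, 126.97], [3.15, 148.05], [-58.71, 238.71], [5.1, 150.11], [-179.66, 179.66]. Speed limits (degrees/s): [147.25, 147.25, 180, 180, 180, 180].

INTERFACE

Orientations are given as a 3x3 rotation matrix whose columns are the frame's x, y, z axes.
In Python, from station import arm gives the robot as it stands.
- The arm moves only by the tool move_arm, never from a script. Its argument "motion" is a list of rows, each a list of 6 numbers: the shift along the tool's x, y, z as a fraction of full scale, then the turn, a rotation vector about the tool's x, y, z as a fraction of full scale. In form: [[tx, ty, tz, ax, ay, az], ...]. A call has 1 to 12 rows; each row shifts and turns the commanded pose from where the row before left it, along the tool's axes as they then stand; what a row does not reach is not made up. Full scale, the value 1, is 75 cm for a shift and 30 degrees for a turn. A row lasts 1/10 s, in which the tool goes at most 50 mm and 8.59 degrees, less where a joint would pass 70% of its speed; a pose out of reach is approached as far as the arm can. A call with a number of a shift or a turn outside -1 to 1 is refused whole. A call with a gripper value outside its range is refused whole. "grip" is the finger opening in mm, from 0 to 85.4, set as the call begins (left out, the last holds). The fingers move at their own pace and stop on an object; the grip force is fixed at half the most. Time passes only in rows, so rows that do not move let the fingers close. It gives the time, the measured TCP pose, the force, the opening and the grip force at its end, in the units of the state.
- arm.state(): the state, without advancing time (a new reading comes with each control period).
- arm.read_camera(name): name is "scene" or "top" or "wrist"; returns the picture (384x512x3 uint8, blue, green, red); there is no depth.
- arm.camera_params(name): a dict with "intrinsics" (3x3 intrinsics, pixels), "xyz" and "orientation" of the camera in the world; the wrist camera has in their place "mount" (4x4, takes a point from camera to tool coordinates, whose origin is the TCP and whose axes are the flange's). Camera axes: x right, y up, looking along -z (the intrinsics and any distortion apply to the point x, -y, -z); pixel columns grow to the right and rows downward; lengths in m; the calibration is good to about 2 mm. A picture is of the moment at which its call begins: read the wrist's pose just before it. camera_params takes no time and is no camera call.
- arm.sign_off(): hands the job in; it is judged then, once.
The state is a dict: "time_s": time; "joint_positions": joint angles; "qd": joint speeds; "effort": joint torques, N m; "tool_pos": TCP position; "orientation": TCP orientation; "contact_force": force on the tool from outside, world axes, zero at the start; "wrist_torque": the same for the moment, N m; "finger_gap": finger opening in m; "gripper_force": force on a finger pad.
Only numpy, scipy, OpenCV 4.12 (cv2) and the standard library are available. Lean on these libraries where they do the work, as an engineer would, in place of code of your own. Each camera call takes 0.05 s, during which the arm holds its last target. There are 200 camera calls.

## Working session

There is one attempt and no reset: what is moved stays moved. The work goes in short steps, Python scripts to look and compute and a tool call to move; the robot and the scene stay as the last step left them, time stands still between calls to the robot, and variables do not carry over. Pictures are saved under pics/ and viewed, at most 10 in all, crops included, and the job is handed in when it is done.

Besides the shell and the picture viewer there is one more tool, called as name([rows], argument=value, ...), one row to a line, values as JSON. move_arm: Moves the arm, as the interface text tells. Its arguments: {"type":"object","properties":{"motion":{"type":"array"},"grip":{"type":"number"}},"required":["motion"]}

```bash
ls; mkdir -p pics
python3 - <<'E'
from station import arm
import cv2,numpy as np
print(arm.state())
a=arm.read_camera("scene");b=arm.read_camera("top")
cv2.imwrite("pics/scene.png",a);cv2.imwrite("pics/top.png",b)
for n in("scene","top","wrist"):print(n,arm.camera_params(n))
E
```

```text
pics
{'time_s': 0.0, 'joint_positions': array([ 6.31416060e+01,  3.05610492e+00,  9.24925971e+01,  3.01018615e-04,
        8.45689284e+01, -6.81820120e+00]), 'qd': array([ 0.0056727 , -0.08509068,  0.00821099,  0.01208203, -0.06112704,
       -0.00773953]), 'effort': array([ 1.53867841e-03, -3.93688703e+01, -3.70176816e+01, -9.16122508e-05,
        7.14539085e-03,  5.26684616e-06]), 'tool_pos': array([0.21390792, 0.58663513, 0.2520702 ]), 'orientation': array([[-9.39452176e-01,  3.42678772e-01, -9.32200578e-04],
       [ 3.42679949e-01,  9.39450428e-01, -1.82920278e-03],
       [ 2.48927268e-04, -2.03789498e-03, -9.99997893e-01]]), 'contact_force': array([-0.52680803, -0.19455373,  0.71160096]), 'wrist_torque': array([ 0.00727923, -0.02397007,  0.00757766]), 'gripper_force': 0.0, 'finger_gap': 0.08505411930969527}
scene {'intrinsics': array([[399.56410577,   0.        , 252.25889978],
       [  0.        , 399.56410577, 196.28952717],
       [  0.        ,   0.        ,   1.        ]]), 'xyz': array([0.84813518, 0.44587046, 1.1108168 ]), 'orientation': array([[-0.70986102, -0.5975611
[... 331 characters left out ...]
.52078593]), 'orientation': array([[ 0.01593242,  0.98937546, -0.14450727],
       [-0.9998633 ,  0.01640401,  0.00207247],
       [ 0.00442095,  0.1444545 ,  0.98950157]])}
wrist {'intrinsics': array([[318.50141366,   0.        , 259.3919621 ],
       [  0.        , 318.50141366, 194.3956785 ],
       [  0.        ,   0.        ,   1.        ]]), 'mount': array([[ 1.92021377e-05,  9.49420235e-01,  3.14008307e-01,
         8.13793545e-02],
       [ 9.99999803e-01,  1.78921906e-04, -6.02131243e-04,
         2.62672810e-04],
       [-6.27858551e-04,  3.14008257e-01, -9.49420044e-01,
        -1.20512175e-01],
       [ 0.00000000e+00,  0.00000000e+00,  0.00000000e+00,
         1.00000000e+00]])}
```

View pics/scene.png

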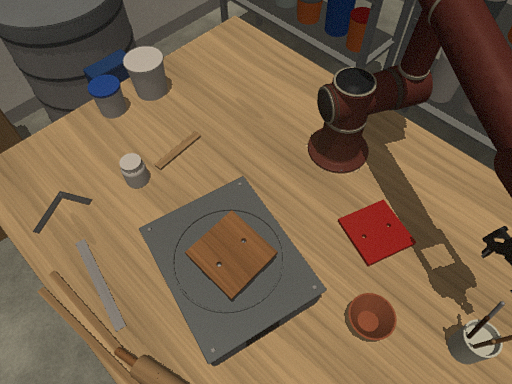

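View pics/top.png

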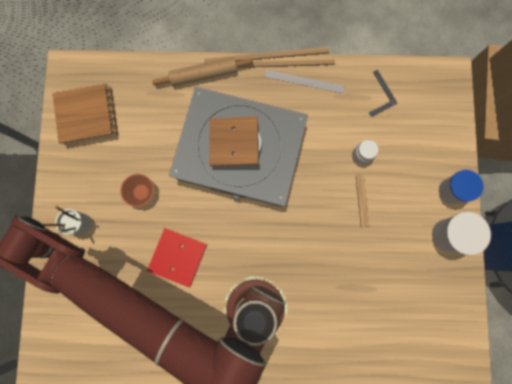

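Top view candidates for the bat are the brown board on the wheel (234,141), the brown stacked boards (84,113) and the red board (178,257). The brown one on the wheel is the target. Next I measure it.

```bash
cat > h.py <<'E'
from station import arm
import cv2,numpy as np
def cam(name):
    p=arm.camera_params(name);K=p["intrinsics"]
    if name=="wrist":
        s=arm.state();M=np.eye(4);M[:3,:3]=s["orientation"];M[:3,3]=s["tool_pos"]
        T=M@p["mount"];return K,T[:3,:3],T[:3,3]
    return K,p["orientation"],p["xyz"]
def rays(c,px):
    K,R,o=c;px=np.atleast_2d(px).astype(float)
    d=np.c_[(px-K[[0,1],2])/K[0,0],np.ones(len(px))]*[1,-1,-1]
    return o,d@R.T
def onplane(c,px,z):
    o,d=rays(c,px);return o+d*((z-o[2])/d[:,2])[:,None]
def tri(c1,p1,c2,p2):
    o1,d1=rays(c1,p1);o2,d2=rays(c2,p2);out=[]
    for a,b in zip(d1,d2):
        t,*_=np.linalg.lstsq(np.c_[a,-b],o2-o1,rcond=None)
        A=o1+a*t[0];B=o2+b*t[1];out.append(np.r_[(A+B)/2,np.linalg.norm(A-B)])
    return np.array(out)
def proj(c,P):
    K,R,o=c;q=(np.atleast_2d(P)-o)@R;q=q*[1,-1,-1];q=q@K.T;return q[:,:2]/q[:,2:]
def quad(m):
    cs,_=cv2.findContours(m,cv2.RETR_EXTERNAL,cv2.CHAIN_APPROX_NONE)
    k=max(cs,key=cv2.contourArea);hl=cv2.convexHull(k)
    for e in np.linspace(.02,.12,30):
        q=cv2.approxPolyDP(hl,e*cv2.arcLength(hl,True),True)
        if len(q)<=4:break
    q=q.reshape(-1,2).astype(float)
    # refine each side by line fit on contour points
    P=k.reshape(-1,2).astype(float);L=[]
    n=len(q)
    for i in range(n):
        a,b=q[i],q[(i+1)%n];u=(b-a)/np.linalg.norm(b-a);t=(P-a)@u;dd=abs((P-a)@[-u[1],u[0]]);l=np.linalg.norm(b-a)
        S=P[(dd<4)&(t>.12*l)&(t<.88*l)]
        vx,vy,x,y=cv2.fitLine(S.astype(np.float32),cv2.DIST_HUBER,0,.01,.01).ravel();L.append(np.cross([x,y,1],[x+vx,y+vy,1]))
    o=[]
    for i in range(n):
        p=np.cross(L[i-1],L[i]);o.append(p[:2]/p[2])
    return np.array(o),k
E
python3 - <<'E'
from h import *
for n,roi in(("top",(165,80,320,215)),("scene",(130,170,335,370))):
    I=cv2.imread(f"pics/{n}.png");c=cam(n)
    h=cv2.cvtColor(I,cv2.COLOR_BGR2HSV);x0,y0,x1,y1=roi
    w=np.zeros(h.shape[:2],np.uint8);w[y0:y1,x0:x1]=255
    grey=(h[...,1]<60)&(h[...,2]<140)
    print(n,"grey hsv",h[110,205] if n=="top" else h[260,160],"wood hsv",h[150,225] if n=="top" else h[255,230])
    br=cv2.inRange(h,(3,110,40),(18,255,190))&w
    wh=(br>0)|(grey&(w>0));wh=cv2.morphologyEx(wh.astype(np.uint8)*255,cv2.MORPH_OPEN,np.ones((5,5)))
    if n=="top": br[:,:200]=0;br[:,275:]=0
    else: br[:200]=0;br[305:]=0;br[:,:175]=0;br[:,285:]=0
    br=cv2.morphologyEx(br,cv2.MORPH_OPEN,np.ones((3,3)))
    q,k=quad(br);print("bat px",q.round(1).tolist());P=onplane(c,q,.163);print(P.round(4).tolist(),np.linalg.norm(P-np.roll(P,1,0),axis=1))
    q,k=quad(wh);print("wheel px",q.round(1).tolist());P=onplane(c,q,.105);print(P.round(4).tolist(),np.linalg.norm(P-np.roll(P,1,0),axis=1),P.mean(0))
    C=I[y0:y1,x0:x1];cv2.imwrite(f"pics/c_{n}.png",cv2.resize(C,None,fx=3.2,fy=3.2,interpolation=cv2.INTER_CUBIC)[:600])
a,b=cv2.imread("pics/c_top.png"),cv2.imread("pics/c_scene.png")
a=cv2.resize(a,(400,348));b=cv2.resize(b,(400,int(b.shape[0]*400/b.shape[1])))
H=max(len(a),len(b));f=lambda i:np.vstack([i,np.zeros((H-len(i),400,3),np.uint8)])
cv2.imwrite("pics/crop1.png",np.hstack([f(a),f(b)])[:600])
E
```

```text
top grey hsv [ 25  12 130] wood hsv [ 14 136 159]
bat px [[255.8, 116.9], [257.3, 164.0], [210.0, 164.0], [210.0, 119.4]]
[[0.6726, 0.0058, 0.163], [0.504, -0.002, 0.163], [0.5012, 0.1606, 0.163], [0.6605, 0.1658, 0.163]] [0.16050274 0.16883457 0.16260128 0.15934985]
wheel px [[517.9, 168.0], [307.1, 115.5], [284.6, 206.5], [131.7, 168.0]]
[[0.5183, -0.9388, 0.105], [0.7015, -0.1814, 0.105], [0.3653, -0.1012, 0.105], [0.4949, 0.447, 0.105]] [1.38597018 0.77921234 0.3456002  0.5632991 ] [ 0.52003038 -0.19359641  0.105     ]
scene grey hsv [33 27 94] wood hsv [ 14 148 124]
bat px [[231.2, 210.0], [277.0, 251.7], [230.9, 298.9], [184.3, 252.3]]
[[0.5005, -0.0056, 0.163], [0.503, 0.1701, 0.163], [0.6725, 0.1769, 0.163], [0.6736, 0.0011, 0.163]] [0.17323675 0.17574478 0.16960022 0.17581364]Traceback (most recent call last):
  File "<stdin>", line 14, in <module>
  File "h.py", line 36, in quad
    vx,vy,x,y=cv2.fitLine(S.astype(np.float32),cv2.DIST_HUBER,0,.01,.01).ravel();L.append(np.cross([x,y,1],[x+vx,y+vy,1]))
              ~~~~~~~~~~~^^^^^^^^^^^^^^^^^^^^^^^^^^^^^^^^^^^^^^^^^^^^^^^
cv2.error: OpenCV(4.12.0) /io/opencv/modules/imgproc/src/linefit.cpp:50: error: (-215:Assertion failed) count > 0 in function 'fitLine2D_wods'
```

move_arm([
  [-0.056,-0.031,-0.01,0,0,0],
  [-0.056,-0.031,-0.01,0,0,0],
  [-0.056,-0.031,-0.01,0,0,0],
  [-0.056,-0.031,-0.01,0,0,0],
  [-0.056,-0.031,-0.01,0,0,0],
  [-0.056,-0.031,-0.01,0,0,0],
  [-0.056,-0.031,-0.01,0,0,0],
  [-0.056,-0.031,-0.01,0,0,0],
  [-0.056,-0.031,-0.01,0,0,0],
  [-0.056,-0.031,-0.01,0,0,0],
  [-0.056,-0.031,-0.01,0,0,0],
  [-0.056,-0.031,-0.01,0,0,0],
])

```text
time_s: 1.3
tool_pos: [0.5928, 0.1506, 0.3431]
orientation: [[-0.939, 0.343, -0.001], [0.343, 0.939, 0.0], [0.001, -0.0, -1.0]]
contact_force: [0.5, 0.0, 0.4]
finger_gap: 0.0852
gripper_force: 0.0
```

move_arm([
  [-0.056,-0.031,0,0,0,0],
  [-0.056,-0.031,0,0,0,0],
  [0,0,0,0,0,0],
  [0,0,0,0,0,0],
])

```text
time_s: 1.7
tool_pos: [0.6552, 0.0789, 0.342]
orientation: [[-0.939, 0.344, -0.002], [0.344, 0.939, 0.0], [0.002, -0.0, -1.0]]
contact_force: [-0.2, 0.8, -0.6]
finger_gap: 0.0853
gripper_force: 0.0
```

Run:
```python
from h import *
c=cam("wrist");I=arm.read_camera("wrist");cv2.imwrite("pics/w1.png",I);np.save("w1.npy",np.array([*c],dtype=object),allow_pickle=True)
```

```text
Traceback (most recent call last):
ValueError: could not broadcast input array from shape (3,3) into shape (3,)
```

View pics/w1.png

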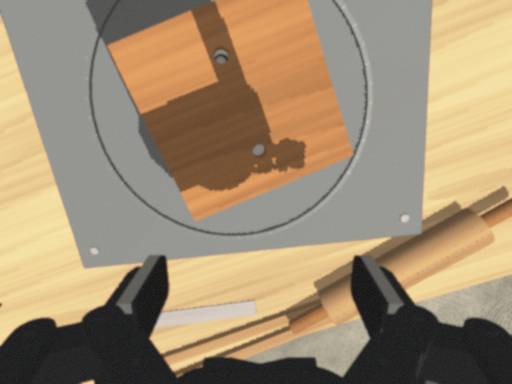

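The wrist view shows the bat with holes at (221,57) and (258,150), and the deck's groove circle around it. The far part is cut off, so I shift up and back for a whole view.

move_arm([
  [0.035,0.0,-0.025,0,0,0],
  [0.035,0.0,-0.025,0,0,0],
  [0.035,0.0,-0.025,0,0,0],
  [0,0,0,0,0,0],
  [0,0,0,0,0,0],
  [0,0,0,0,0,0],
])

```text
time_s: 2.35
tool_pos: [0.5808, 0.1073, 0.3983]
orientation: [[-0.94, 0.342, -0.002], [0.342, 0.94, -0.0], [0.001, -0.001, -1.0]]
contact_force: [-0.5, -0.6, 0.8]
finger_gap: 0.0856
gripper_force: 0.0
```

Run:
```python
from h import *
import pickle
c=cam("wrist");I=arm.read_camera("wrist");cv2.imwrite("pics/w2.png",I);pickle.dump(c,open("w2.pkl","wb"))
print(c[2])
```

```text
[0.50459699 0.13537186 0.5189003 ]
```

View pics/w2.png

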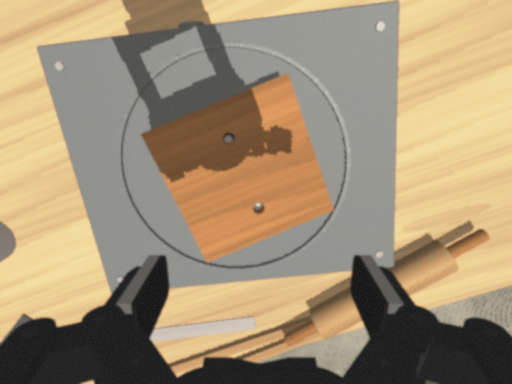

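Run:
```python
from h import *
import pickle
c=pickle.load(open("w2.pkl","rb"));I=cv2.imread("pics/w2.png");h=cv2.cvtColor(I,cv2.COLOR_BGR2HSV)
# bat
br=cv2.inRange(h,(3,100,30),(16,255,255));w=np.zeros_like(br);cv2.circle(w,(236,156),112,255,-1);br&=w
br=cv2.morphologyEx(cv2.morphologyEx(br,cv2.MORPH_CLOSE,np.ones((7,7))),cv2.MORPH_OPEN,np.ones((7,7)))
q,k=quad(br);print("bat px",q.round(1).tolist())
for z in(.156,.162,.166):
    P=onplane(c,q,z);print(z,P[:,:2].round(4).tolist(),np.linalg.norm(P-np.roll(P,1,0),axis=1).round(4),P.mean(0))
# screws
g=cv2.cvtColor(I,cv2.COLOR_BGR2GRAY);S=[]
for x,y in((59,66),(380,27),(379,255),(121,279)):
    p=g[y-8:y+9,x-8:x+9].astype(int);m=(p>np.median(p)+35)
    yy,xx=np.nonzero(m);S.append([x-8+xx.mean(),y-8+yy.mean()])
P=onplane(c,S,.106);print("screws",np.round(S,1).tolist(),P[:,:2].round(4).tolist(),P[:3:2].mean(0),P.mean(0),np.linalg.norm(P-np.roll(P,1,0),axis=1))
# groove: dark thin ring by radial search about expected circle on deck plane
th=np.radians(np.arange(0,360,2));best=[]
c0=P.mean(0)
bh=cv2.morphologyEx(g,cv2.MORPH_BLACKHAT,np.ones((9,9)))
for t in th:
    r=np.arange(.09,.15,.0005);W=np.c_[c0[0]+r*np.cos(t),c0[1]+r*np.sin(t),0*r+.105]
    px=proj(c,W).astype(np.float32);v=cv2.remap(bh,px[:,:1],px[:,1:],cv2.INTER_LINEAR).ravel()
    if v.max()>25:best.append(W[v.argmax(),:2])
b=np.array(best);
for _ in range(6):
    A=np.c_[2*b,np.ones(len(b))];s=np.linalg.lstsq(A,(b**2).sum(1),rcond=None)[0];R=np.sqrt(s[2]+s[0]**2+s[1]**2)
    e=abs(np.hypot(*(b-s[:2]).T)-R);b=b[e<max(.002,2*np.median(e))]
print("groove",s[:2],R,len(b))
cs=proj(c,[[s[0],s[1],.15]])
cr=cv2.resize(I[60:275,130:345],None,fx=2.75,fy=2.75,interpolation=cv2.INTER_CUBIC);cv2.imwrite("pics/crop.png",cr)
```

```text
bat px [[286.9, 73.0], [332.7, 209.3], [206.7, 261.8], [141.8, 134.0]]
0.156 [[0.4989, 0.1686], [0.6654, 0.172], [0.6796, -0.0007], [0.504, -0.0057]] [0.1743 0.1665 0.1732 0.1756] [0.58699188 0.08355161 0.156     ]
0.162 [[0.499, 0.168], [0.6628, 0.1713], [0.6767, 0.0016], [0.504, -0.0033]] [0.1715 0.1638 0.1703 0.1727] [0.58562961 0.08440838 0.162     ]
0.166 [[0.4991, 0.1677], [0.661, 0.1709], [0.6748, 0.0031], [0.5041, -0.0018]] [0.1695 0.1619 0.1684 0.1708] [0.58472143 0.08497956 0.166     ]
screws [[58.4, 65.8], [380.3, 25.9], [379.0, 254.1], [119.2, 279.2]] [[0.3963, -0.0829], [0.4866, 0.2914], [0.7777, 0.2212], [0.6862, -0.1539]] [0.58702328 0.06914324 0.106     ] [0.58672513 0.06896761 0.106     ] [0.29848555 0.38508583 0.29947853 0.38604978]
groove [0.58729817 0.06853702] 0.1482492807319978 100
```

View pics/crop.png

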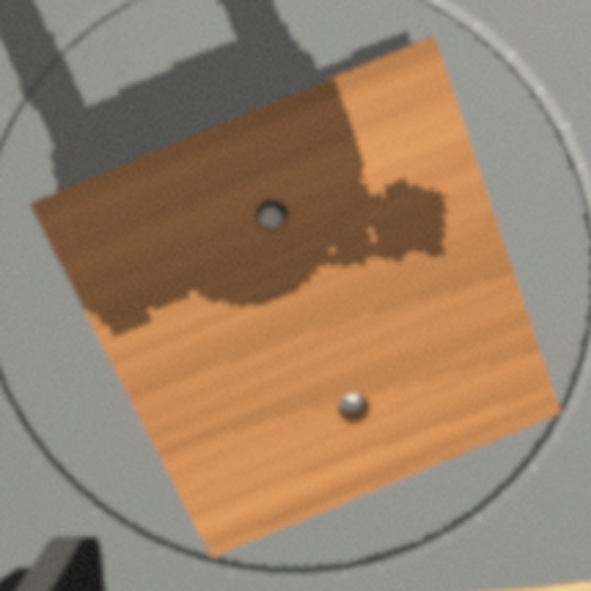

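The crop confirms the brown two-hole bat, riding tipped with its low side toward +y. Its holes are at about (229,138) and (258,208) in w2.

```bash
cat >> h.py <<'E'
def pnp(c,q):
    """q: px of bat top corners in order world (-x,+y),(+x,+y),(+x,-y),(-x,-y). Returns R,t of top face centre in world"""
    K,R,o=c;O=np.array([[-1,1,0],[1,1,0],[1,-1,0],[-1,-1,0]])*.085
    ok,rs,ts,er=cv2.solvePnPGeneric(O,np.array(q),K,None,flags=cv2.SOLVEPNP_IPPE)
    F=np.diag([1,-1,-1.])
    return [(R@F@cv2.Rodrigues(r)[0],R@F@t.ravel()+o,e) for r,t,e in zip(rs,ts,er.ravel())]
E
python3 - <<'E'
from h import *
import pickle
c=pickle.load(open("w2.pkl","rb"));q=[[286.9, 73.0], [332.7, 209.3], [206.7, 261.8], [141.8, 134.0]]
for R,t,e in pnp(c,q):
    n=R[:,2];hd=np.degrees(np.arctan2(-n[0],n[1]))
    print("t",t.round(4),"yaw",np.degrees(np.arctan2(R[1,0],R[0,0])),"n",n.round(3),"level dir",hd,"err",e)
    print("under corners",(t+np.array([[-85,85,-16],[85,85,-16],[85,-85,-16],[-85,-85,-16]])/1e3@R.T).round(4).tolist(),"holes",(t+np.array([[45,0,0],[-45,0,0]])/1e3@R.T).round(4).tolist())
print(onplane(c,[[229,138],[258,208]],.162))
top=cam("top");sc=cam("scene")
print(tri(top,[[233.5,127],[233.5,155]],sc,[[221,264],[243.5,240]]))
E
```

```text
t [0.5864 0.087  0.1597] yaw 1.2269482749428609 n [0.017 0.144 0.989] level dir -6.567640658616559 err 0.3600605051873037
under corners [[0.4991, 0.167, 0.1334], [0.669, 0.1706, 0.13], [0.6731, 0.0024, 0.1543], [0.5032, -0.0012, 0.1577]] holes [[0.6314, 0.088, 0.1588], [0.5414, 0.086, 0.1606]]
t [0.5769 0.0869 0.1613] yaw 5.33944992541865 n [-0.444  0.112  0.889] level dir 75.80689512695152 err 5.677744160420132
under corners [[0.5057, 0.1621, 0.0982], [0.658, 0.1764, 0.1725], [0.6623, 0.008, 0.1959], [0.51, -0.0062, 0.1216]] holes [[0.6172, 0.0906, 0.181], [0.5366, 0.0831, 0.1416]]
[[0.5412351  0.08597331 0.162     ]
 [0.63055174 0.08776048 0.162     ]]
[[0.63122399 0.08741787 0.16164593 0.01128563]
 [0.53711512 0.08089051 0.15278989 0.00067439]]
```

move_arm([
  [0,0,0,0,0,0.2787],
  [0,0,0,0,0,0.2787],
  [0,0,0,0,0,0.2787],
  [0,0,0,0,0,0.2787],
  [0,0,0,0,0,0.2787],
  [0,0,0,0,0,0.2787],
  [0,0,0,0,0,0.2787],
  [0,0,0,0,0,0.2787],
  [0,0,0,0,0,0.2787],
  [0,0,0,0,0,0.2787],
  [0,0,0,0,0,0],
  [0,0,0,0,0,0],
])

```text
time_s: 3.6
tool_pos: [0.5812, 0.1066, 0.3984]
orientation: [[0.233, 0.972, -0.002], [0.972, -0.233, -0.0], [-0.001, -0.002, -1.0]]
contact_force: [0.0, 0.4, -0.8]
finger_gap: 0.0853
gripper_force: 0.0
```

move_arm([
  [0.051,0.0065,0,0,0,0],
  [0.051,0.0065,0,0,0,0],
  [0.051,0.0065,0,0,0,0],
  [0,0,0.055,0,0,0],
  [0,0,0.055,0,0,0],
  [0,0,0.055,0,0,0],
  [0,0,0.055,0,0,0],
  [0,0,0.04,0,0,0],
  [0,0,0,0,0,0],
  [0,0,0,0,0,0],
])

```text
time_s: 4.6
tool_pos: [0.6224, 0.2148, 0.2044]
orientation: [[0.235, 0.972, -0.001], [0.972, -0.235, -0.0], [-0.0, -0.001, -1.0]]
contact_force: [0.3, 0.3, 1.6]
finger_gap: 0.0858
gripper_force: 0.0
```

Run:
```python
from h import *
import pickle
s=arm.state();print(s["tool_pos"],s["orientation"].round(4),s["joint_positions"].round(1),arm.tip_extent)
c=cam("wrist");I=arm.read_camera("wrist");cv2.imwrite("pics/w3.png",I);pickle.dump(c,open("w3.pkl","wb"))
```

```text
[0.62236562 0.21481129 0.20443294] [[ 2.349e-01  9.720e-01 -9.000e-04]
 [ 9.720e-01 -2.349e-01 -2.000e-04]
 [-5.000e-04 -9.000e-04 -1.000e+00]] [12.6  9.4 90.3 -0.  80.4 26.2] 0.022
```

View pics/w3.png

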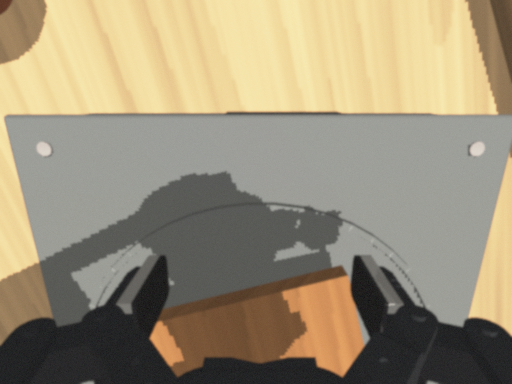

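w3 shows the deck edge square to the picture, so the tool is lined up with the housing. The bat's +y edge runs from (165,315) to (345,268), inside the fingers' sweep. I descend and push gently.

move_arm([
  [0,0,0.03,0,0,0],
  [0,0,0.03,0,0,0],
  [0,0,0.028,0,0,0],
  [0,0,0,0,0,0],
  [-0.008,0,0,0,0,0],
  [-0.008,0,0,0,0,0],
  [-0.006,0,0,0,0,0],
  [-0.004,0,0,0,0,0],
  [0,0,0,0,0,0],
])

```text
time_s: 5.55
tool_pos: [0.618, 0.1955, 0.1393]
orientation: [[0.237, 0.972, 0.001], [0.972, -0.237, 0.0], [0.0, 0.001, -1.0]]
contact_force: [0.3, -0.2, -0.0]
finger_gap: 0.0856
gripper_force: 0.0
```

move_arm([
  [-0.004,0,0,0,0,0],
  [-0.004,0,0,0,0,0],
  [-0.004,0,0,0,0,0],
])

```text
time_s: 5.85
tool_pos: [0.616, 0.1875, 0.139]
orientation: [[0.236, 0.972, 0.001], [0.972, -0.236, 0.001], [0.001, 0.001, -1.0]]
contact_force: [1.6, 2.2, 1.2]
finger_gap: 0.0852
gripper_force: 1.2
```

move_arm([
  [-0.004,0,0,0,0,0],
  [-0.004,0,0,0,0,0],
  [-0.004,0,0,0,0,0],
])

```text
time_s: 6.15
tool_pos: [0.6137, 0.1783, 0.1388]
orientation: [[0.236, 0.972, 0.001], [0.972, -0.236, 0.0], [0.0, 0.001, -1.0]]
contact_force: [1.5, 2.7, 1.8]
finger_gap: 0.0852
gripper_force: 1.4
```

move_arm([
  [-0.004,0,0,0,0,0],
  [-0.004,0,0,0,0,0],
  [-0.004,0,0,0,0,0],
  [0,0,0,0,0,0],
])

```text
time_s: 6.55
tool_pos: [0.611, 0.169, 0.1383]
orientation: [[0.237, 0.972, -0.001], [0.972, -0.237, -0.001], [-0.001, -0.001, -1.0]]
contact_force: [-0.1, 1.4, 0.6]
finger_gap: 0.0853
gripper_force: 0.5
```

Run:
```python
from h import *
a=arm.read_camera("scene");b=arm.read_camera("top")
A=cv2.resize(a[160:340,130:330],None,fx=2,fy=2,interpolation=2);B=cv2.resize(b[80:215,160:330],None,fx=2.35,fy=2.35,interpolation=2)
H=max(len(A),len(B));f=lambda i:cv2.copyMakeBorder(i,0,H-len(i),0,0,0)
cv2.imwrite("pics/m1.png",np.hstack([f(A),f(B)]));cv2.imwrite("pics/top2.png",b);cv2.imwrite("pics/scene2.png",a)
```

```text
(no output)
```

View pics/m1.png

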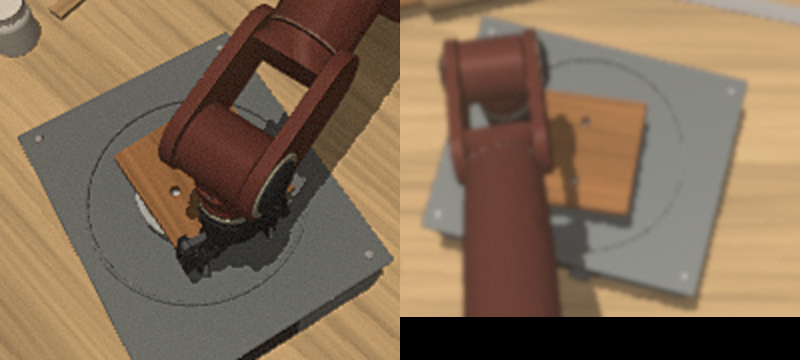

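m1 shows the bat now turned clockwise, with holes in the top picture at about (239,131) and (234,158).

Run:
```python
from h import *
b=cv2.imread("pics/top2.png");g=cv2.cvtColor(b,6);c=cam("top");S=[]
for x,y in((239,131),(234,158)):
    p=g[y-4:y+5,x-4:x+5].astype(float);v=cv2.morphologyEx(g,cv2.MORPH_BLACKHAT,np.ones((9,9)))[y-4:y+5,x-4:x+5].astype(float);v[v<8]=0
    yy,xx=np.mgrid[y-4:y+5,x-4:x+5];S.append([(v*xx).sum()/v.sum(),(v*yy).sum()/v.sum()])
P=onplane(c,S,.162);print(S,P,np.linalg.norm(P[0]-P[1]),np.degrees(np.arctan2(*(P[0]-P[1])[[1,0]])),P.mean(0))
# screws check of top calibration
for s in((198.5,91.5),):pass
print(proj(c,[[.3963,-.0829,.105],[.4866,.2914,.105],[.7777,.2212,.105],[.6862,-.1539,.105]]).round(1).tolist())
print(proj(c,[[.587,.069,.105]]))
```

```text
[[np.float64(238.37408312958436), np.float64(131.01955990220048)], [np.float64(232.2509259259259), np.float64(158.04166666666666)]] [[0.62060158 0.065718   0.162     ]
 [0.52376409 0.08463756 0.162     ]] 0.09866838626124115 -11.054869720865382 [0.57218284 0.07517778 0.162     ]
[[279.5, 197.7], [175.1, 171.0], [197.8, 93.8], [299.6, 119.4]]
[[237.92814364 144.77532657]]
```

move_arm([
  [0.02,0,0,0,0,0],
  [0.02,0,-0.03,0,0,0],
  [0,0,-0.06,0,0,0],
  [0,0,-0.06,0,0,0],
  [0,0,-0.06,0,0,0],
  [0,0,-0.06,0,0,0],
  [-0.043,-0.0065,-0.03,0,0,0],
  [-0.043,-0.0065,-0.03,0,0,0],
  [-0.043,-0.0065,0,0,0,0],
])

```text
time_s: 7.55
tool_pos: [0.582, 0.1083, 0.3906]
orientation: [[0.235, 0.972, 0.006], [0.972, -0.235, 0.0], [0.002, 0.006, -1.0]]
contact_force: [1.7, -0.6, 0.4]
finger_gap: 0.0856
gripper_force: 0.0
```

move_arm([
  [0,0,0,0,0,-0.2727],
  [0,0,0,0,0,-0.2727],
  [0,0,0,0,0,-0.2727],
  [0,0,0,0,0,-0.2727],
  [0,0,0,0,0,-0.2727],
  [0,0,0,0,0,-0.2727],
  [0,0,0,0,0,-0.2727],
  [0,0,0,0,0,-0.2727],
  [0,0,0,0,0,-0.2727],
  [0,0,0,0,0,-0.2727],
  [0,0,0,0,0,-0.2727],
  [0,0,0,0,0,0],
])

```text
time_s: 8.75
tool_pos: [0.5813, 0.109, 0.3855]
orientation: [[-0.972, 0.236, -0.001], [0.236, 0.972, -0.0], [0.001, -0.0, -1.0]]
contact_force: [0.6, 0.6, -0.3]
finger_gap: 0.0858
gripper_force: 0.0
```

```bash
cat > look.py <<'E'
from h import *
import sys
n=sys.argv[1]
c=cam("wrist");s=arm.state();I=arm.read_camera("wrist");print(s["time_s"],s["tool_pos"],s["joint_positions"].round(0))
h=cv2.cvtColor(I,cv2.COLOR_BGR2HSV);g=cv2.cvtColor(I,6)
ctr=proj(c,[[.587,.072,.16]])[0]
br=cv2.inRange(h,(3,100,30),(16,255,255));w=np.zeros_like(br);cv2.circle(w,tuple(int(v) for v in ctr),int(.14*318/(c[2][2]-.16)),255,-1);br&=w
br=cv2.morphologyEx(cv2.morphologyEx(br,cv2.MORPH_CLOSE,np.ones((7,7))),cv2.MORPH_OPEN,np.ones((7,7)))
q,k=quad(br)
W=onplane(c,q,.16);m=W.mean(0);a=np.degrees(np.arctan2(*(W-m)[:,[1,0]].T))
q=np.array([q[np.argmin(abs((a-t+180)%360-180))] for t in(123,33,-57,-147)])
print("px",q.round(1).tolist())
for R,t,e in pnp(c,q)[:1]:
    nn=R[:,2];O=t-.016*nn
    print("top ctr",t.round(4),"under",O.round(4),"yaw",np.degrees(np.arctan2(R[1,0],R[0,0])).round(2),"n",nn.round(3),"level",np.degrees(np.arctan2(-nn[0],nn[1])).round(1),"err",e)
    print("holes",(t+np.array([[45,0,0],[-45,0,0]])/1e3@R.T).round(4).tolist())
P0=[[.3963,-.0829,.106],[.4866,.2914,.106],[.7777,.2212,.106],[.6862,-.1539,.106]];S=[]
for x,y in proj(c,P0).round().astype(int):
    if not(8<=x<504 and 8<=y<376):continue
    p=g[y-8:y+9,x-8:x+9].astype(int);yy,xx=np.nonzero(p>np.median(p)+35)
    if len(xx):S.append([x-8+xx.mean(),y-8+yy.mean()])
if S:print("screws",onplane(c,S,.106)[:,:2].round(4).tolist())
cv2.imwrite(f"pics/{n}.png",I);x,y=[int(v) for v in ctr];cr=I[max(y-100,0):y+100,max(x-130,0):x+130]
cv2.imwrite(f"pics/{n}_c.png",cv2.resize(cr,None,fx=3,fy=3,interpolation=2))
E
python3 look.py w4
```

```text
8.75 [0.58132235 0.10897513 0.38548725] [  3.  -4.  87.  -0.  97. -73.]
px [[299.3, 79.6], [305.2, 233.4], [163.2, 241.6], [135.5, 94.2]]
top ctr [0.5736 0.0727 0.1616] under [0.5739 0.0731 0.1456] yaw -9.12 n [-0.018 -0.022  1.   ] level 140.5 err 0.2161744328261199
holes [[0.618, 0.0656, 0.1623], [0.5292, 0.0798, 0.1609]]
screws [[0.3961, -0.083], [0.4867, 0.2914], [0.776, 0.2274], [0.6875, -0.1531]]
```

View pics/w4_c.png

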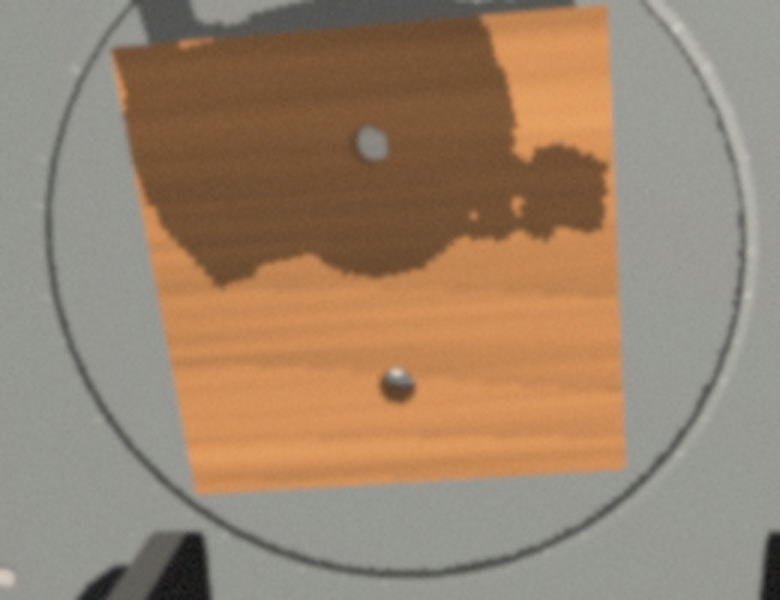

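w4 shows the bat lying nearly level on the pin tips at yaw −9°, with its centre about 13 mm short along the pin line. Next I push its −x edge outward.

move_arm([
  [0.056,-0.0168,0,0,0,0],
  [0.056,-0.0168,0,0,0,0],
  [0.056,-0.0168,0,0,0,0],
  [0,0,0.055,0,0,0],
  [0,0,0.055,0,0,0],
  [0,0,0.055,0,0,0],
  [0,0,0.055,0,0,0],
  [0,0,0.055,0,0,0],
  [0,0,0.04,0,0,0],
  [0,0,0.015,0,0,0],
  [0,0,0,0,0,0],
  [0,0,0,0,0,0],
])

```text
time_s: 10.0
tool_pos: [0.4511, 0.1015, 0.1403]
orientation: [[-0.972, 0.237, 0.002], [0.237, 0.972, 0.0], [-0.002, 0.001, -1.0]]
contact_force: [0.1, -0.6, 1.0]
finger_gap: 0.0855
gripper_force: 0.0
```

move_arm([
  [-0.008,0,0,0,0,0],
  [-0.008,0,0,0,0,0],
  [-0.004,0,0,0,0,0],
  [-0.004,0,0,0,0,0],
])

```text
time_s: 10.4
tool_pos: [0.4683, 0.0969, 0.1392]
orientation: [[-0.972, 0.237, 0.001], [0.237, 0.972, 0.0], [-0.001, 0.0, -1.0]]
contact_force: [0.4, -0.4, -1.0]
finger_gap: 0.0854
gripper_force: 0.0
```

move_arm([
  [-0.004,0,0,0,0,0],
  [-0.004,0,0,0,0,0],
])

```text
time_s: 10.6
tool_pos: [0.4736, 0.0956, 0.1385]
orientation: [[-0.972, 0.236, -0.0], [0.236, 0.972, -0.0], [0.0, -0.0, -1.0]]
contact_force: [-0.6, -0.7, 0.1]
finger_gap: 0.0854
gripper_force: 0.0
```

move_arm([
  [-0.004,0,0,0,0,0],
  [-0.004,0,0,0,0,0],
])

```text
time_s: 10.8
tool_pos: [0.4789, 0.0944, 0.1382]
orientation: [[-0.972, 0.236, -0.002], [0.236, 0.972, 0.001], [0.002, 0.0, -1.0]]
contact_force: [-2.3, 0.9, 0.9]
finger_gap: 0.0852
gripper_force: 1.0
```

move_arm([
  [-0.004,0,0,0,0,0],
  [-0.004,0,0,0,0,0],
  [-0.003,0,0,0,0,0],
])

```text
time_s: 11.1
tool_pos: [0.4873, 0.0923, 0.1385]
orientation: [[-0.972, 0.236, -0.0], [0.236, 0.972, 0.0], [0.0, 0.0, -1.0]]
contact_force: [-1.9, 1.8, 0.9]
finger_gap: 0.0854
gripper_force: 1.0
```

move_arm([
  [-0.003,0,0,0,0,0],
  [-0.002,0,0,0,0,0],
  [0,0,0,0,0,0],
])

```text
time_s: 11.4
tool_pos: [0.4915, 0.0911, 0.1389]
orientation: [[-0.972, 0.237, 0.001], [0.237, 0.972, -0.001], [-0.001, -0.0, -1.0]]
contact_force: [-0.4, -0.3, 0.3]
finger_gap: 0.0856
gripper_force: 0.0
```

move_arm([
  [0.02,0,0,0,0,0],
  [0.01,0,-0.03,0,0,0],
  [0,0,-0.062,0,0,0],
  [0,0,-0.062,0,0,0],
  [0,0,-0.062,0,0,0],
  [0,0,-0.062,0,0,0],
  [-0.04,0.01,-0.03,0,0,0],
  [-0.04,0.01,-0.03,0,0,0],
  [-0.04,0.01,0,0,0,0],
  [-0.02,0.01,0,0,0,0],
  [0,0,0,0,0,0],
  [0,0,0,0,0,0],
])

```text
time_s: 12.6
tool_pos: [0.5779, 0.1009, 0.3916]
orientation: [[-0.972, 0.236, -0.001], [0.236, 0.972, -0.0], [0.001, -0.001, -1.0]]
contact_force: [0.3, -0.3, 0.5]
finger_gap: 0.0852
gripper_force: 0.0
```

```bash
python3 look.py w5
```

```text
12.6 [0.5779381  0.10088415 0.39164081] [  3.  -5.  87.  -0.  98. -74.]
px [[305.9, 99.5], [301.7, 246.1], [166.1, 242.4], [147.6, 102.6]]
top ctr [0.585  0.0637 0.1589] under [0.585  0.0652 0.143 ] yaw -12.48 n [-0.005 -0.093  0.996] level 176.9 err 0.1557469345434489
holes [[0.6289, 0.054, 0.1583], [0.541, 0.0734, 0.1596]]
screws [[0.3964, -0.0829], [0.4868, 0.2915], [0.7697, 0.2313], [0.6872, -0.1534]]
```

View pics/w5_c.png

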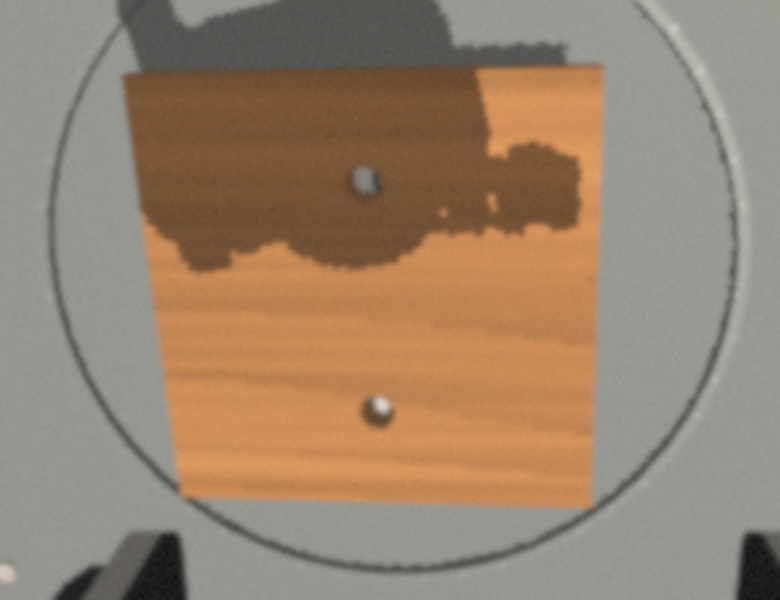

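w5 shows the bat at yaw −12.5°, tipped to −y. Slivers of the pins show at the +y side of both holes, (375,185) and (382,405) in the crop. It needs about 5 mm toward +y, so I push from the −y side.

move_arm([
  [0,0,0,0,0,0.2727],
  [0,0,0,0,0,0.2727],
  [0,0,0,0,0,0.2727],
  [0,0,0,0,0,0.2727],
  [0,0,0,0,0,0.2727],
  [0,0,0,0,0,0.2727],
  [0,0,0,0,0,0.2727],
  [0,0,0,0,0,0.2727],
  [0,0,0,0,0,0.2727],
  [0,0,0,0,0,0.2727],
  [0,0,0,0,0,0.2727],
  [0,0,0,0,0,0],
])

```text
time_s: 13.85
tool_pos: [0.5773, 0.101, 0.3925]
orientation: [[0.236, 0.972, 0.001], [0.972, -0.236, -0.0], [0.0, 0.001, -1.0]]
contact_force: [-0.0, -0.5, -0.1]
finger_gap: 0.0856
gripper_force: 0.0
```

move_arm([
  [-0.05,0.0055,0,0,0,0],
  [-0.05,0.0055,0,0,0,0],
  [-0.05,0.0055,0,0,0,0],
  [-0.05,0.0055,0,0,0,0],
  [0,0,0.056,0,0,0],
  [0,0,0.056,0,0,0],
  [0,0,0.056,0,0,0],
  [0,0,0.056,0,0,0],
  [0,0,0.056,0,0,0],
  [0,0,0.04,0,0,0],
  [0,0,0.018,0,0,0],
  [0,0,0,0,0,0],
])

```text
time_s: 15.05
tool_pos: [0.5572, -0.0483, 0.1366]
orientation: [[0.234, 0.972, -0.004], [0.972, -0.234, 0.001], [-0.0, -0.004, -1.0]]
contact_force: [0.2, -0.1, 0.6]
finger_gap: 0.0855
gripper_force: 0.0
```

move_arm([
  [0.006,0,0,0,0,0],
  [0.006,0,0,0,0,0],
  [0.004,0,0,0,0,0],
  [0.003,0,0,0,0,0],
  [0,0,0,0,0,0],
])

```text
time_s: 15.55
tool_pos: [0.5625, -0.0344, 0.1393]
orientation: [[0.235, 0.972, 0.001], [0.972, -0.235, -0.0], [0.0, 0.001, -1.0]]
contact_force: [-0.2, -0.4, -0.4]
finger_gap: 0.0857
gripper_force: 0.0
```

move_arm([
  [0.003,0,0,0,0,0],
  [0.003,0,0,0,0,0],
  [0,0,0,0,0,0],
])

```text
time_s: 15.85
tool_pos: [0.5632, -0.0302, 0.1385]
orientation: [[0.236, 0.972, -0.0], [0.972, -0.236, 0.0], [-0.0, -0.0, -1.0]]
contact_force: [-0.6, 0.2, 0.2]
finger_gap: 0.0851
gripper_force: 0.0
```

move_arm([
  [0.003,0,0,0,0,0],
  [0.002,0,0,0,0,0],
])

```text
time_s: 16.05
tool_pos: [0.564, -0.0274, 0.1388]
orientation: [[0.236, 0.972, -0.0], [0.972, -0.236, -0.002], [-0.002, 0.0, -1.0]]
contact_force: [-0.8, -5.5, 2.1]
finger_gap: 0.0857
gripper_force: 3.1
```

move_arm([
  [0.002,0,0,0,0,0],
  [0.002,0,0,0,0,0],
])

```text
time_s: 16.25
tool_pos: [0.5643, -0.0262, 0.1389]
orientation: [[0.237, 0.971, -0.001], [0.971, -0.237, -0.005], [-0.006, -0.0, -1.0]]
contact_force: [-6.3, -12.0, 2.9]
finger_gap: 0.0856
gripper_force: 6.7
```

move_arm([
  [-0.006,0,0,0,0,0],
  [-0.01,0,-0.03,0,0,0],
  [0,0,-0.06,0,0,0],
  [0,0,-0.06,0,0,0],
  [0,0,-0.06,0,0,0],
  [0,0,0,0,0,0],
  [0,0,0,0,0,0],
])

```text
time_s: 16.95
tool_pos: [0.5627, -0.0353, 0.2979]
orientation: [[0.236, 0.972, 0.004], [0.972, -0.236, -0.0], [0.001, 0.004, -1.0]]
contact_force: [-0.2, -0.2, -0.6]
finger_gap: 0.0852
gripper_force: 0.0
```

```bash
python3 look.py w6
```

```text
16.95 [ 0.56269063 -0.03532489  0.29792146] [-11.  -7.  98.   0.  89.   2.]
px [[141.6, -0.0], [379.6, -0.0], [353.2, 168.3], [151.1, 158.2]]
top ctr [0.5769 0.0316 0.1544] under [0.5794 0.0427 0.1432] yaw -15.09 n [-0.155 -0.696  0.701] level 167.5 err 19.16585019104037
holes [[0.6203, 0.0199, 0.1524], [0.5335, 0.0433, 0.1565]]
screws [[0.3976, -0.0836], [0.6874, -0.1533]]
```

View pics/w6_c.png

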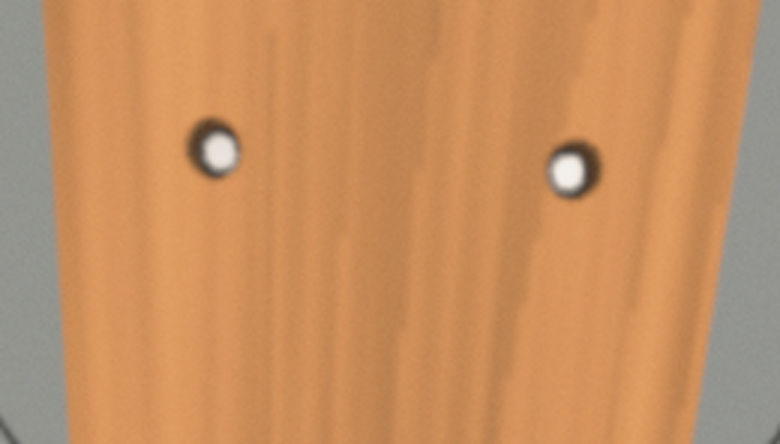

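w6 shows a bright pin inside both holes, at (214,148) and (573,170) in the crop, so both pins have found their holes. I compute where to press.

Run:
```python
from h import *
c=cam("wrist");x,y=[int(v) for v in proj(c,[[.587,.072,.16]])[0]]
px=np.array([[214,148],[573,170]])/3+[max(x-130,0),max(y-100,0)];print(px)
I=cv2.imread("pics/w6.png");g=cv2.cvtColor(I,6);h=cv2.cvtColor(I,cv2.COLOR_BGR2HSV)
pc=[];hc=[]
for a,b in px.round().astype(int):
    m=((h[b-11:b+12,a-11:a+12,1]<60)&(g[b-11:b+12,a-11:a+12]>150));yy,xx=np.nonzero(m);pc.append([a-11+xx.mean(),b-11+yy.mean()])
    m=(g[b-11:b+12,a-11:a+12]<100)|m;yy,xx=np.nonzero(m);hc.append([a-11+xx.mean(),b-11+yy.mean()])
for n,p,z in(("pins",pc,.150),("holes",hc,.162),("holes",hc,.156)):
    P=onplane(c,p,z);d=P[0]-P[1]
    print(n,z,P[:,:2].round(4).tolist(),P.mean(0).round(4),np.linalg.norm(d),np.degrees(np.arctan2(-d[1],-d[0])))
```

```text
[[200.33333333  49.33333333]
 [320.          56.66666667]]
pins 0.15 [[0.5429, 0.082], [0.628, 0.0566]] [0.5854 0.0693 0.15  ] 0.08882665176647325 -16.651002421727828
holes 0.162 [[0.543, 0.0816], [0.6279, 0.0562]] [0.5855 0.0689 0.162 ] 0.08857042950348283 -16.661693043542567
holes 0.156 [[0.5421, 0.0825], [0.629, 0.0565]] [0.5856 0.0695 0.156 ] 0.09066080152528247 -16.661693043542567
```

move_arm([
  [0.048,-0.001,0,0,0,0],
  [0.048,-0.001,0,0,0,0],
  [0.047,-0.001,0,0,0,0.1],
  [0,0,0.045,0,0,0],
  [0,0,0.045,0,0,0],
  [0,0,0.04,0,0,0],
  [0,0,0,0,0,0],
  [0,0,0,0,0,0],
], grip=76)

```text
time_s: 17.8
tool_pos: [0.584, 0.0694, 0.1967]
orientation: [[0.287, 0.958, -0.004], [0.958, -0.287, 0.0], [-0.001, -0.004, -1.0]]
contact_force: [-0.3, -0.1, 1.2]
finger_gap: 0.0762
gripper_force: 0.0
```

move_arm([
  [0,0,0.008,0,0,0],
  [0,0,0.006,0,0,0],
  [0,0,0,0,0,0],
])

```text
time_s: 18.1
tool_pos: [0.5852, 0.0692, 0.1884]
orientation: [[0.287, 0.958, 0.001], [0.958, -0.287, 0.0], [0.0, 0.001, -1.0]]
contact_force: [-0.1, -0.1, -0.3]
finger_gap: 0.0762
gripper_force: 0.0
```

move_arm([
  [0,0,0.005,0,0,0],
  [0,0,0,0,0,0],
])

```text
time_s: 18.3
tool_pos: [0.585, 0.0692, 0.1842]
orientation: [[0.287, 0.958, -0.0], [0.958, -0.287, 0.0], [-0.0, -0.0, -1.0]]
contact_force: [-0.8, -0.3, 1.1]
finger_gap: 0.0758
gripper_force: 0.0
```

move_arm([
  [0,0,0.004,0,0,0],
  [0,0,0,0,0,0],
])

```text
time_s: 18.5
tool_pos: [0.5848, 0.0693, 0.1809]
orientation: [[0.287, 0.958, -0.001], [0.958, -0.287, -0.0], [-0.0, -0.001, -1.0]]
contact_force: [0.5, -0.2, -0.6]
finger_gap: 0.0761
gripper_force: 0.0
```

move_arm([
  [0,0,0.004,0,0,0],
  [0,0,0,0,0,0],
])

```text
time_s: 18.7
tool_pos: [0.5848, 0.0693, 0.1777]
orientation: [[0.287, 0.958, -0.001], [0.958, -0.287, 0.0], [-0.0, -0.001, -1.0]]
contact_force: [0.1, -0.5, 0.0]
finger_gap: 0.076
gripper_force: 0.0
```

move_arm([
  [0,0,0.003,0,0,0],
  [0,0,0,0,0,0],
])

```text
time_s: 18.9
tool_pos: [0.5849, 0.0693, 0.1757]
orientation: [[0.287, 0.958, -0.001], [0.958, -0.287, -0.0], [-0.0, -0.001, -1.0]]
contact_force: [0.7, 0.1, 0.5]
finger_gap: 0.0759
gripper_force: 0.0
```

move_arm([
  [0,0,0.002,0,0,0],
  [0,0,0,0,0,0],
])

```text
time_s: 19.1
tool_pos: [0.5849, 0.0693, 0.1743]
orientation: [[0.287, 0.958, -0.0], [0.958, -0.287, 0.0], [-0.0, -0.0, -1.0]]
contact_force: [0.5, -0.3, -0.6]
finger_gap: 0.0758
gripper_force: 0.0
```

move_arm([
  [0,0,0.002,0,0,0],
  [0,0,0,0,0,0],
])

```text
time_s: 19.3
tool_pos: [0.5849, 0.0693, 0.1728]
orientation: [[0.287, 0.958, -0.0], [0.958, -0.287, -0.0], [-0.0, -0.0, -1.0]]
contact_force: [0.8, -0.6, -0.8]
finger_gap: 0.0762
gripper_force: 0.0
```

move_arm([
  [0,0,0.002,0,0,0],
  [0,0,0,0,0,0],
])

```text
time_s: 19.5
tool_pos: [0.5853, 0.0694, 0.1719]
orientation: [[0.286, 0.958, 0.001], [0.958, -0.286, 0.0], [0.001, 0.001, -1.0]]
contact_force: [-0.4, -0.3, 0.9]
finger_gap: 0.0761
gripper_force: 0.7
```

move_arm([
  [0,0,0.0014,0,0,0],
  [0,0,0,0,0,0],
])

```text
time_s: 19.7
tool_pos: [0.5854, 0.0695, 0.1718]
orientation: [[0.286, 0.958, 0.001], [0.958, -0.286, 0.0], [0.001, 0.001, -1.0]]
contact_force: [-1.8, 1.0, 5.1]
finger_gap: 0.0761
gripper_force: 2.7
```

move_arm([
  [0,0,0.0014,0,0,0],
  [0,0,0,0,0,0],
])

```text
time_s: 19.9
tool_pos: [0.5855, 0.0695, 0.1716]
orientation: [[0.286, 0.958, 0.001], [0.958, -0.286, 0.0], [0.001, 0.001, -1.0]]
contact_force: [-4.0, 1.2, 8.8]
finger_gap: 0.0761
gripper_force: 4.3
```

move_arm([
  [0,0,0.0014,0,0,0],
  [0,0,0.0014,0,0,0],
  [0,0,0,0,0,0],
])

```text
time_s: 20.2
tool_pos: [0.5857, 0.0696, 0.1712]
orientation: [[0.286, 0.958, 0.002], [0.958, -0.286, 0.0], [0.001, 0.001, -1.0]]
contact_force: [-6.0, 1.0, 14.7]
finger_gap: 0.0762
gripper_force: 7.6
```

move_arm([
  [0,0,0.0014,0,0,0],
  [0,0,0,0,0,0],
])

```text
time_s: 20.4
tool_pos: [0.5858, 0.0696, 0.1709]
orientation: [[0.286, 0.958, 0.002], [0.958, -0.286, 0.0], [0.001, 0.002, -1.0]]
contact_force: [-8.3, 1.2, 17.2]
finger_gap: 0.0762
gripper_force: 8.9
```

move_arm([
  [0,0,0.0014,0,0,0],
  [0,0,0,0,0,0],
])

```text
time_s: 20.6
tool_pos: [0.586, 0.0696, 0.1705]
orientation: [[0.286, 0.958, 0.002], [0.958, -0.286, 0.0], [0.001, 0.002, -1.0]]
contact_force: [-9.7, 1.0, 19.7]
finger_gap: 0.0761
gripper_force: 10.0
```

move_arm([
  [0,-0.0013,0.0014,0,0,0],
  [0,0,0,0,0,0],
])

```text
time_s: 20.8
tool_pos: [0.5858, 0.0697, 0.1699]
orientation: [[0.286, 0.958, 0.005], [0.958, -0.286, -0.0], [0.001, 0.005, -1.0]]
contact_force: [-7.4, 0.3, 19.1]
finger_gap: 0.0761
gripper_force: 9.6
```

move_arm([
  [0,-0.0007,0.0014,0,0,0],
  [0,0,0,0,0,0],
])

```text
time_s: 21.0
tool_pos: [0.5856, 0.0696, 0.1683]
orientation: [[0.286, 0.958, 0.005], [0.958, -0.286, -0.001], [0.001, 0.005, -1.0]]
contact_force: [-3.8, -1.3, 15.7]
finger_gap: 0.076
gripper_force: 8.3
```

Moving down past the rings; I keep going.

move_arm([
  [0,0,0.0014,0,0,0],
  [0,0,0,0,0,0],
])

```text
time_s: 21.2
tool_pos: [0.5857, 0.0695, 0.1682]
orientation: [[0.286, 0.958, 0.005], [0.958, -0.286, -0.0], [0.001, 0.005, -1.0]]
contact_force: [-5.9, -1.3, 21.1]
finger_gap: 0.0759
gripper_force: 10.4
```

move_arm([
  [0,0,0.0014,0,0,0],
  [0,0,0,0,0,0],
])

```text
time_s: 21.4
tool_pos: [0.5857, 0.0695, 0.1681]
orientation: [[0.286, 0.958, 0.005], [0.958, -0.286, -0.001], [0.001, 0.005, -1.0]]
contact_force: [-8.7, -0.7, 23.7]
finger_gap: 0.0764
gripper_force: 12.4
```

move_arm([
  [0,0,0.0014,0,0,0],
  [0,0,0,0,0,0],
])

```text
time_s: 21.6
tool_pos: [0.5858, 0.0695, 0.1681]
orientation: [[0.286, 0.958, 0.005], [0.958, -0.286, -0.001], [0.001, 0.005, -1.0]]
contact_force: [-10.7, -1.1, 28.4]
finger_gap: 0.0763
gripper_force: 14.5
```

move_arm([
  [0,-0.0014,0.0014,0,0,0],
  [0,0,0,0,0,0],
])

```text
time_s: 21.8
tool_pos: [0.5857, 0.0696, 0.168]
orientation: [[0.286, 0.958, 0.008], [0.958, -0.286, -0.001], [0.001, 0.008, -1.0]]
contact_force: [-9.0, -1.8, 30.9]
finger_gap: 0.0761
gripper_force: 15.2
```

move_arm([
  [0,-0.0007,0.001,0,0,0],
  [0,0,0,0,0,0],
])

```text
time_s: 22.0
tool_pos: [0.5857, 0.0696, 0.168]
orientation: [[0.286, 0.958, 0.009], [0.958, -0.286, -0.001], [0.001, 0.009, -1.0]]
contact_force: [-8.0, -3.0, 32.0]
finger_gap: 0.0761
gripper_force: 16.1
```

move_arm([
  [0,0.004,-0.012,0,0,0],
  [0,0,-0.03,0,0,0],
  [0,0,-0.06,0,0,0],
  [0,0,-0.06,0,0,0],
  [-0.03,0,-0.06,0,0,0],
  [-0.03,0,-0.06,0,0,0],
  [-0.03,0,-0.02,0,0,0],
  [0,0,0,0,0,0],
  [0,0,0,0,0,0],
  [0,0,0,0,0,0],
])

```text
time_s: 23.0
tool_pos: [0.5653, 0.0055, 0.3816]
orientation: [[0.286, 0.958, -0.004], [0.958, -0.286, 0.001], [-0.0, -0.004, -1.0]]
contact_force: [0.4, 0.4, -0.3]
finger_gap: 0.0758
gripper_force: 0.0
```

```bash
python3 look.py w7
python3 - <<'E'
from h import *
# pins/hole detection as blobs in the bat
c=cam("wrist");I=cv2.imread("pics/w7.png");g=cv2.cvtColor(I,6);h=cv2.cvtColor(I,cv2.COLOR_BGR2HSV)
for P in([.5427,.0821,.157],[.6285,.0566,.157]):
    x,y=proj(c,[P])[0].round().astype(int);s=h[y-10:y+11,x-10:x+11];gg=g[y-10:y+11,x-10:x+11]
    m=(s[...,1]<60)|(gg<70);yy,xx=np.nonzero(m);p=[x-10+xx.mean(),y-10+yy.mean()];print((x,y),p,len(xx),onplane(c,[p],.155)[0].round(4))
E
```

```text
23.0 [0.56529269 0.00547256 0.38164061] [-7. -7. 91.  0. 97. 10.]
px [[176.4, 12.0], [351.4, 12.0], [337.7, 181.1], [188.5, 179.7]]
top ctr [0.5856 0.0688 0.153 ] under [0.5867 0.0691 0.137 ] yaw -16.75 n [-0.071 -0.015  0.997] level 101.7 err 0.8447540233710374
holes [[0.6286, 0.0559, 0.1558], [0.5426, 0.0818, 0.1501]]
screws [[0.382, -0.091], [0.6875, -0.1532]]
(np.int64(219), np.int64(103)) [np.float64(220.96428571428572), np.float64(102.58333333333333)] 84 [0.5444 0.0824 0.155 ]
(np.int64(305), np.int64(103)) [np.float64(305.73493975903614), np.float64(102.6144578313253)] 83 [0.6295 0.057  0.155 ]
```

move_arm([
  [0.03,0.02,0,0,0,0],
  [0.03,0.02,0,0,0,0],
  [0.03,0.022,0.03,0,0,0],
  [0,0,0.055,0,0,0],
  [0,0,0.055,0,0,0],
  [0,0,0.055,0,0,0],
  [0,0,0.045,0,0,0],
  [0,0,0.01,0,0,0],
  [0,0,0,0,0,0],
  [0,0,0,0,0,0],
], grip=0)

```text
time_s: 24.05
tool_pos: [0.6306, 0.0565, 0.1985]
orientation: [[0.286, 0.958, 0.002], [0.958, -0.286, -0.0], [0.001, 0.002, -1.0]]
contact_force: [-0.4, 0.3, 1.0]
finger_gap: -0.0001
gripper_force: 0.0
```

move_arm([
  [0,0,0.006,0,0,0],
  [0,0,0,0,0,0],
])

```text
time_s: 24.25
tool_pos: [0.6304, 0.0562, 0.1938]
orientation: [[0.287, 0.958, 0.003], [0.958, -0.287, -0.0], [0.001, 0.003, -1.0]]
contact_force: [-0.7, 0.5, -0.6]
finger_gap: 0.0003
gripper_force: 0.0
```

move_arm([
  [0,0,0.002,0,0,0],
  [0,0,0.001,0,0,0],
  [0,0,0,0,0,0],
])

```text
time_s: 24.55
tool_pos: [0.6296, 0.0562, 0.19]
orientation: [[0.287, 0.958, 0.0], [0.958, -0.287, 0.0], [0.0, 0.0, -1.0]]
contact_force: [-0.2, -1.0, 0.6]
finger_gap: 0.0002
gripper_force: 0.0
```

move_arm([
  [0,0,0.005,0,0,0],
  [0,0,0.001,0,0,0],
  [0,0,0,0,0,0],
])

```text
time_s: 24.85
tool_pos: [0.6293, 0.0563, 0.1849]
orientation: [[0.287, 0.958, -0.001], [0.958, -0.287, 0.0], [-0.0, -0.001, -1.0]]
contact_force: [-0.7, 0.2, 0.3]
finger_gap: -0.0003
gripper_force: 0.0
```

move_arm([
  [0,0,0.003,0,0,0],
  [0,0,0.001,0,0,0],
  [0,0,0,0,0,0],
])

```text
time_s: 25.15
tool_pos: [0.6295, 0.0562, 0.1821]
orientation: [[0.287, 0.958, -0.0], [0.958, -0.287, -0.0], [-0.0, -0.0, -1.0]]
contact_force: [-0.4, -0.2, 1.1]
finger_gap: 0.0
gripper_force: 0.0
```

move_arm([
  [0,0,0.002,0,0,0],
  [0,0,0.001,0,0,0],
  [0,0,0,0,0,0],
])

```text
time_s: 25.45
tool_pos: [0.6295, 0.0563, 0.1799]
orientation: [[0.287, 0.958, -0.0], [0.958, -0.287, 0.0], [-0.0, -0.0, -1.0]]
contact_force: [0.3, -1.0, -0.1]
finger_gap: 0.0003
gripper_force: 0.0
```

Below the unseated height already; I continue to contact and press firmly.

move_arm([
  [0,0,0.002,0,0,0],
  [0,0,0.001,0,0,0],
  [0,0,0,0,0,0],
])

```text
time_s: 25.75
tool_pos: [0.6297, 0.0562, 0.1781]
orientation: [[0.287, 0.958, 0.0], [0.958, -0.287, -0.0], [-0.0, 0.0, -1.0]]
contact_force: [-1.0, 0.7, 0.6]
finger_gap: 0.0002
gripper_force: 0.5
```

move_arm([
  [0,0,0.002,0,0,0],
  [0,0,0.001,0,0,0],
  [0,0,0,0,0,0],
])

```text
time_s: 26.05
tool_pos: [0.6298, 0.0562, 0.178]
orientation: [[0.286, 0.958, 0.0], [0.958, -0.286, -0.0], [-0.0, 0.0, -1.0]]
contact_force: [-5.0, -1.0, 9.2]
finger_gap: -0.0001
gripper_force: 4.6
```

move_arm([
  [0,0,0.002,0,0,0],
  [0,0,0,0,0,0],
])

```text
time_s: 26.25
tool_pos: [0.6298, 0.0562, 0.1779]
orientation: [[0.286, 0.958, 0.0], [0.958, -0.286, -0.0], [-0.0, 0.0, -1.0]]
contact_force: [-8.7, 0.1, 14.7]
finger_gap: -0.0
gripper_force: 7.2
```

move_arm([
  [0,0,-0.008,0,0,0],
  [0,0,-0.01,0,0,0],
  [0,-0.04,0,0,0,0],
  [0,-0.04,0,0,0,0],
  [0,-0.04,0,0,0,0],
  [0,0,0,0,0,0],
  [0,0,0,0,0,0],
  [0,0,0.006,0,0,0],
  [0,0,0.002,0,0,0],
  [0,0,0,0,0,0],
])

```text
time_s: 27.25
tool_pos: [0.5437, 0.0817, 0.181]
orientation: [[0.287, 0.958, -0.001], [0.958, -0.287, -0.0], [-0.0, -0.001, -1.0]]
contact_force: [0.2, -0.1, -0.2]
finger_gap: 0.0
gripper_force: 0.0
```

move_arm([
  [0,0,0.003,0,0,0],
  [0,0,0.001,0,0,0],
  [0,0,0,0,0,0],
])

```text
time_s: 27.55
tool_pos: [0.5433, 0.082, 0.1784]
orientation: [[0.287, 0.958, -0.0], [0.958, -0.287, 0.0], [-0.0, -0.0, -1.0]]
contact_force: [0.4, 0.9, -0.1]
finger_gap: -0.0003
gripper_force: 0.0
```

move_arm([
  [0,0,0.002,0,0,0],
  [0,0,0.001,0,0,0],
  [0,0,0,0,0,0],
])

```text
time_s: 27.85
tool_pos: [0.5436, 0.082, 0.178]
orientation: [[0.286, 0.958, 0.0], [0.958, -0.286, -0.0], [-0.0, 0.001, -1.0]]
contact_force: [-3.1, 0.4, 6.8]
finger_gap: -0.0001
gripper_force: 3.1
```

Both holes read 0.178 (0.156 bat top plus 0.022 tip), so the bat is flush. I lift clear.

move_arm([
  [0,0,-0.008,0,0,0],
  [0,0,-0.03,0,0,0],
  [0,0,-0.06,0,0,0],
  [0,0,-0.06,0,0,0],
  [0,0,-0.06,0,0,0],
  [0,0,0,0,0,0],
  [0,0,0,0,0,0],
])

```text
time_s: 28.55
tool_pos: [0.544, 0.0821, 0.3419]
orientation: [[0.286, 0.958, 0.004], [0.958, -0.286, 0.0], [0.001, 0.004, -1.0]]
contact_force: [-0.3, -0.2, -0.6]
finger_gap: 0.0005
gripper_force: 0.0
```

```bash
python3 -c "
from station import arm
s=arm.state();print(s['time_s'],s['tool_pos'],s['contact_force']);print(arm.sign_off())"
```

```text
28.55 [0.54398387 0.08206952 0.34194955] [-0.33727644 -0.22082028 -0.61090843]
the job is handed in; nothing more can be done
None
```

The bat is on both pins and pressed home, reading flush by touch over each hole; I handed the job in at 28.6 s with the arm clear, contact forces read no more than about 35 N, and the bowl, jar and slat were never approached.

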